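# Offer a bar up to the welding jig

### The job

Pick up the square aluminium bar, carry it over the top of the upright copper sheet, and offer it up to the steel two-saddle jig on the other side: level, lengthways along the jig, centred over both notches, with its underside about 1 cm above the tops of the saddles. The fitter needs that gap to slip a backing strip in, so the bar must never touch the jig; the copper sheet and the other loose things must not be shifted or knocked over. Finish there, with the gripper still holding the bar still in the air; do not lower it in or let go.

Things in the scene. Friction and masses are not known exactly. Their poses are not given: they have to be found in the camera images.
- bar_mid (a point): centre of the loose, plain square aluminium bar, 140 mm long x 25 mm wide x 25 mm high, 0.17 to 0.34 kg, lying flat on the bench (this centre is 12.5 mm above the bench). Its x axis runs along the bar's length, z up. It lies on one side of the copper sheet, left or right, the jig on the other.
- jig_top (a point): the welding jig, fixed to the bench: a flat dark steel base 150x70x10 mm carrying two bright steel U-shaped saddles, 100 mm apart centre to centre, each 16 mm thick and 66 mm wide (88 mm over its side screws), with a notch 37 mm wide and 18 mm deep open at the top. This point is midway between the two saddles, centred on the notches, level with the saddles' tops, 52 mm above the bench; x axis along the jig through both notches, z up. A seated bar would lie along this x axis.
- sheet: loose bent copper sheet (0.62 kg) standing on edge between bar and jig: an upright plate 200 mm long and 114 mm high on a foot 46 mm wide. Origin on the bench under the middle of the foot; its y axis runs along the plate's 200 mm length, its x axis across the plate (foot from -23 to +23 mm, plate at -22 mm).
- spray_can: bystander, to be left alone: upright black-and-white spray can with a small red nozzle, 66 mm across, 185 mm tall; origin on the bench under its middle
- tri_square: bystander, to be left alone: steel engineer's square lying flat, 166x106x16 mm; origin on the bench under its middle
- tungsten_tube: bystander, to be left alone: clear plastic electrode tube with a red cap lying flat, 18x169x11 mm; origin on the bench under its middle
- c_clamp: bystander, to be left alone: dark C clamp lying flat, 143x139x21 mm; origin on the bench under its middle
- marker: bystander, to be left alone: white paint marker with a black cap lying flat, 14x125x14 mm; origin on the bench under its middle
- gas_cup: bystander, to be left alone: small reddish ceramic torch cup standing up, 20 mm across, 37 mm tall; origin on the bench under its middle
- bar: the same aluminium bar; origin at the middle of its underside, axes as bar_mid
- jig: the same jig; origin at the middle of its base's underside, axes as jig_top
Not all that is in view belongs to the job. There is more than one size of the bar; the job needs the larger.

How it is judged (in metres and radians):
On the way:
1. the held bar passes above the copper sheet, higher than its top edge (height (world z) of bar_mid above 0.12 m and x of bar_mid in the frame of sheet between -0.07 and 0.07 m and y of bar_mid in the frame of sheet between -0.16 and 0.16 m), for 0.04 s.
At the end, for the whole second after the job is handed in: For the last second: bar gripped, still, underside 3-20 mm above the saddle tops, centre within 6 mm sideways and 12 mm lengthways of the jig's middle, parallel within 0.08 rad, rolled under 0.12 rad, not touching jig or sheet; sheet and other loose things within 10 mm of their starts (z of bar_mid in the frame of jig_top between 0.0155 and 0.0325 m and y of bar_mid in the frame of jig_top between -0.006 and 0.006 m and x of bar_mid in the frame of jig_top between -0.012 and 0.012 m and angle between the x axis of bar_mid and the x axis of jig_top, either way round below 0.08 rad and (angle between the z axis of bar_mid and the z axis of jig_top, either way round below 0.12 rad or angle between the z axis of bar_mid and the y axis of jig_top, either way round below 0.12 rad) and contact force between bar and the fingers above 1 N and contact force between bar and jig below 0.05 N and contact force between bar and sheet below 0.05 N and linear speed of bar below 0.01 m/s and angular speed of bar below 0.1 rad/s and angle between sheet's own z axis and vertical below 0.1 rad and distance of each of sheet, spray_can, tri_square, tungsten_tube, c_clamp, marker, gas_cup from where it was at the start of the episode below 0.01 m); the arm keeps its last pose, push and grip.
It fails at once if the bar touches the jig (contact force between bar and jig above 0.3 N).
It fails at once if the copper sheet is shifted or knocked over (distance of sheet from where it was at the start of the episode above 0.01 m or angle between sheet's own z axis and vertical above 0.15 rad).
It fails at once if a bystander is shifted (distance of any of spray_can, tri_square, tungsten_tube, c_clamp, marker, gas_cup from where it was at the start of the episode above 0.01 m).
It also fails if it takes over 38 s, if anything falls off the work surface, if the arm or the gripper's body presses on something with over 40 N, if the wrist force passes 120 N, or if a joint passes its speed limit or range.

### The arm

A 6-joint arm with a two-finger parallel gripper is mounted at the origin on a cart in front of the work surface, level with it; the furniture and walls round the work are solid. World frame = base frame: x ahead of the robot, y to its left, z up, the work surface at z = 0. Lengths are in m, angles in degrees, forces in N, time in s.
With the tool pointing down it reaches from about 0.35 to 0.775 m from the base axis. Payload 5.5 kg.
Tool frame: the origin (TCP) lies on the centre line of the jaws, within the pads' length; the fingertips stand 8 mm ahead of it and the grasp point (between the pads) lies 11 mm behind it; z points along the fingers, y is the line along which they close (so a half turn about z gives the same grasp; the last joint's range is limited). The gripper opens to 85 mm and grips with 20 to 120 N. Pads are 22 mm wide; open, the fingers measure 114 mm over their backs; the gripper's body (76 mm by 85 mm) begins 54 mm behind the grasp point. The pads swing forward as they close: fully open they stand 13 mm farther back than shut.
Start: joints at [-80.478, 17.945, 2.641, 74.691, 0, 82.002], TCP at [0.173, -0.548, 0.2] pointing down, gripper open.
Joint ranges: [-158.12, 158.12], [-49.38, 96.58], [-58.88, 72.47], [-126.05, 133.96], [-84.25, 85.87], [-180, 180]. Speed limits (degrees/s): [147.25, 147.25, 180, 180, 180, 180].

### API

Orientations are given as a 3x3 rotation matrix whose columns are the frame's x, y, z axes.
In Python, from plant import env, imaging, job gives the robot as it stands. The module is installed in compiled form; this text tells all that it offers.
- The arm moves only by the tool carry_out, never from a script. Its argument "plan" is a list of rows, each a list of 2 entries, a list of its own where there are three numbers: the shift along the tool's x, y, z in mm, then the turn, a rotation vector about the tool's x, y, z in degrees. A call has 1 to 5 rows; each row shifts and turns the commanded pose from where the row before left it, along the tool's axes as they then stand; what a row does not reach is not made up. A row lasts 1/8 s, in which the tool goes at most 62.5 mm and 10.7 degrees, less where a joint would pass 70% of its speed; a pose out of reach is approached as far as the arm can. A call with a gripper value outside its range is refused whole. "gripper" is the gripper command: -1 is fully open, 1 is shut, values between are in proportion, set as the call begins (left out, the last holds). The fingers move at their own pace and stop on an object; the grip force is fixed at half the most. Time passes only in rows, so rows that do not move let the fingers close. It gives the time, the measured TCP pose, the force, the opening and the grip force at its end, in the units of the state.
- env.sense(): the state, without advancing time (a new reading comes with each control period).
- imaging.snapshot(name): name is "scene" or "side" or "wrist"; returns a dict with "color" (420x560x3 uint8, red, green, blue), "fx", "fy", "cx", "cy" (pixels), "distortion" ([k1, k2, p1, p2, k3] as OpenCV has them; the pictures are not rectified), "R" (3x3) and "t" (3): a world point X has camera coordinates R X + t; the wrist camera has in their place "T_tool_cam" (4x4, takes a point from camera to tool coordinates, whose origin is the TCP and whose axes are the flange's). Camera axes: x right, y down, z forward; pixel columns grow to the right and rows downward; lengths in m; the calibration is good to about 2 mm. A picture is of the moment at which its call begins: read the wrist's pose just before it. There is no depth.
- job.job_done(): hands the job in; it is judged then, once.
The state is a dict: "t": time; "qpos": joint angles; "qvel": joint speeds; "joint_torque": joint torques, N m; "eef_pos": TCP position; "tcp_rot": TCP orientation; "ft_force": force on the tool from outside, world axes, zero at the start; "wrist_torque": the same for the moment, N m; "finger_gap": finger opening in m; "grip_force": force on a finger pad.
Only numpy, scipy, OpenCV 4.12 (cv2) and the standard library are available. Lean on these libraries where they do the work, as an engineer would, in place of code of your own. Each camera call takes 0.05 s, during which the arm holds its last target. There are 200 camera calls.

## Working session

There is one attempt and no reset: what is moved stays moved. The work goes in short steps, Python scripts to look and compute and a tool call to move; the robot and the scene stay as the last step left them, time stands still between calls to the robot, and variables do not carry over. Pictures are saved under pics/ and viewed, at most 10 in all, crops included, and the job is handed in when it is done.

Besides the shell and the picture viewer there is one more tool, called after "Call:" as a command line: name --argument value ..., lists and objects as JSON in quotes. carry_out: Moves the arm, as the interface text tells. Its arguments: {"type":"object","properties":{"plan":{"type":"array"},"gripper":{"type":"number"}},"required":["plan"]}

```bash
mkdir -p pics; cat > h.py <<'E'
import numpy as np, cv2, pickle
from plant import env, imaging, job
def snap(name, tag):
    s=env.sense(); d=imaging.snapshot(name); d=dict(d)
    if 'T_tool_cam' in d:
        T=np.eye(4);T[:3,:3]=s['tcp_rot'];T[:3,3]=s['eef_pos']
        C=T@np.array(d['T_tool_cam']); d['R']=C[:3,:3].T; d['t']=-C[:3,:3].T@C[:3,3]
    pickle.dump(d,open(f'pics/{tag}.pkl','wb')); cv2.imwrite(f'pics/{tag}.png',d['color'][:,:,::-1]); return d
def load(tag): return pickle.load(open(f'pics/{tag}.pkl','rb'))
def K(d): return np.array([[d['fx'],0,d['cx']],[0,d['fy'],d['cy']],[0,0,1.]])
def ray(d,px,z):
    p=cv2.undistortPoints(np.array(px,float).reshape(-1,1,2),K(d),np.array(d['distortion'],float)).reshape(-1,2)
    R=np.array(d['R']);c=-R.T@np.array(d['t']); r=np.c_[p,np.ones(len(p))]@R
    return c+r*((z-c[2])/r[:,2])[:,None]
def proj(d,X):
    return cv2.projectPoints(np.array(X,float).reshape(-1,1,3),cv2.Rodrigues(np.array(d['R']))[0],np.array(d['t'],float),K(d),np.array(d['distortion'],float))[0].reshape(-1,2)
E
python3 - <<'E'
from h import *
a=snap('scene','s1');b=snap('side','d1')
for d in(a,b): print(-np.array(d['R']).T@d['t'],np.array(d['R'])[2])
s=env.sense();print(s['t'],s['tcp_rot'],s['finger_gap'])
for n in('s1','d1'): cv2.imwrite(f'pics/{n}b.png',cv2.resize(cv2.imread(f'pics/{n}.png'),(800,600),interpolation=cv2.INTER_CUBIC))
E
```

```text
[0.1018174  0.59935338 0.4780493 ] [ 0.53026391 -0.72901338 -0.43285064]
[0.51569344 0.71150869 0.81681599] [ 0.08523172 -0.7334261  -0.67440471]
0.1 [[ 9.53614959e-01  3.01028957e-01 -2.77986711e-04]
 [ 3.01028997e-01 -9.53613562e-01  1.64833488e-03]
 [ 2.31104632e-04 -1.65555886e-03 -9.99998603e-01]] 0.08571859863446855
```

View pics/s1b.png

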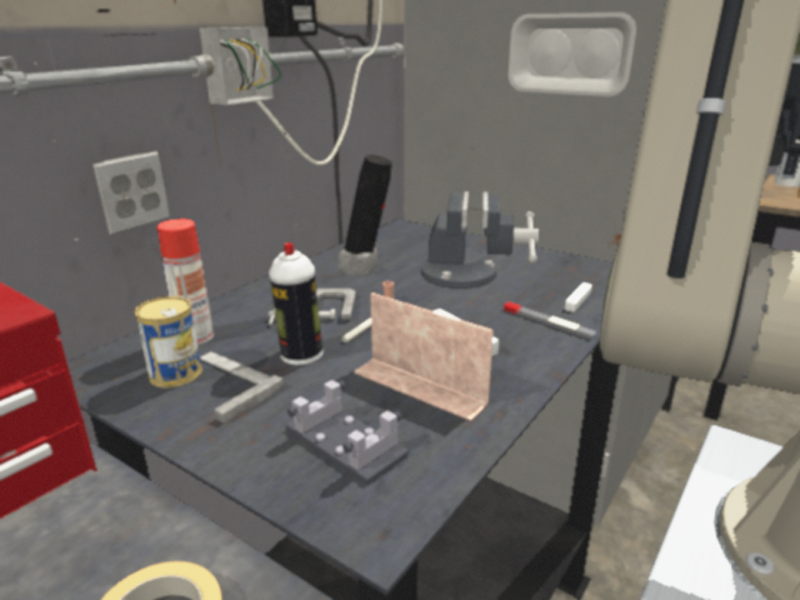

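View pics/d1b.png

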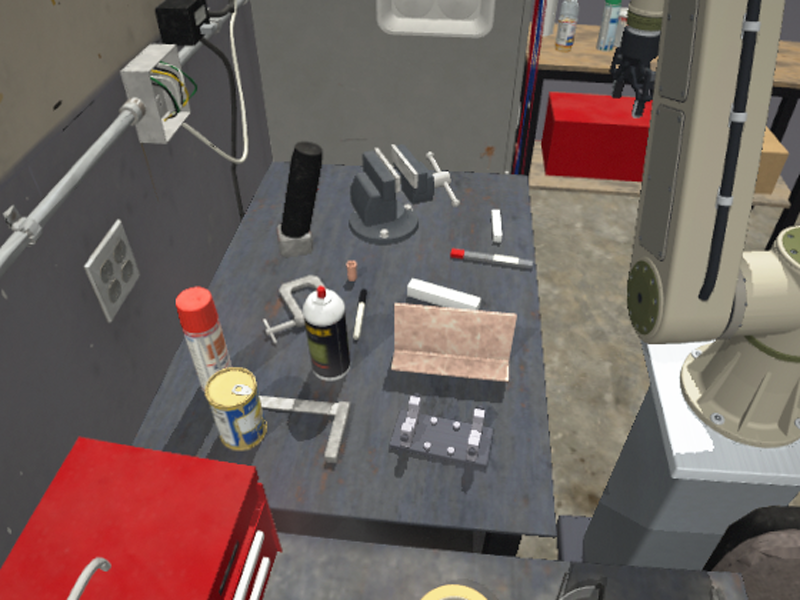

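The scene and side views show the bar at about (443,295) in the side view, behind the sheet (455,340), with the jig in front at (442,435). The decoy bar is at (497,225). I'll enlarge the side view.

```bash
python3 - <<'E'
from h import *
i=cv2.imread('pics/d1.png')[188:338,262:382]
cv2.imwrite('pics/d1c.png',cv2.resize(i,None,fx=4,fy=4,interpolation=cv2.INTER_CUBIC))
d=load('d1')
g=lambda p,z: print(ray(d,np.array(p)*.7,z).round(3).tolist())
g([(412,281),(480,298)],.025);g([(391,371),(508,381)],0);g([(396,305),(516,314)],.114);g([(327,372),(351,270),(493,440)],0)
E
```

```text
[[0.586, -0.195, 0.025], [0.455, -0.161, 0.025]]
[[0.602, 0.013, 0.0], [0.404, 0.014, 0.0]]
[[0.598, -0.031, 0.114], [0.404, -0.031, 0.114]]
[[0.711, 0.027, 0.0], [0.714, -0.245, 0.0], [0.429, 0.136, 0.0]]
```

View pics/d1c.png

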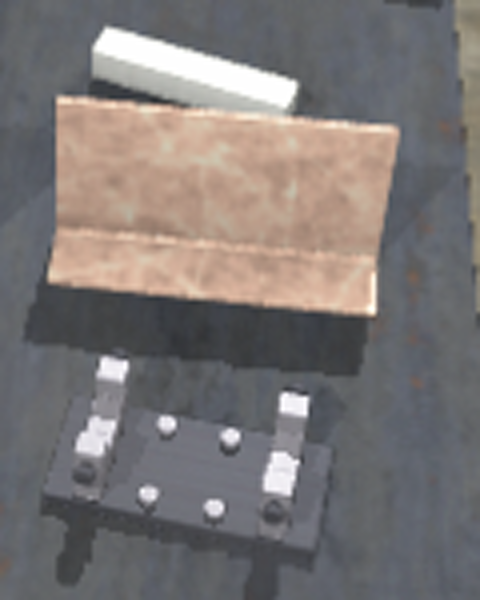

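The crop shows the bar's far top edge from (107,28) to (298,80), the sheet's top edge from (57,98) to (398,128), and the jig prong tops near (113,370), (93,440), (293,405) and (280,472).

```bash
python3 - <<'E'
from h import *
d=load('d1')
g=lambda n,p,z: print(n,ray(d,np.array(p)/4+[262,188],z)[:,:2].round(4).tolist())
g('bar',[(107,28),(298,80),(93,50),(293,107)],.025)
g('sheet top',[(57,98),(398,128)],.114)
g('sheet foot',[(48,283),(376,313)],0)
g('prongs',[(113,370),(93,440),(293,405),(280,472)],.052)
g('base',[(332,447),(318,550),(43,495)],.01)
E
```

```text
bar [[0.5855, -0.2026], [0.4541, -0.1635], [0.5929, -0.1788], [0.4571, -0.1368]]
sheet top [[0.6011, -0.0344], [0.4032, -0.0302]]
sheet foot [[0.6021, 0.0095], [0.403, 0.0124]]
prongs [[0.5541, 0.1127], [0.5605, 0.1602], [0.4559, 0.1261], [0.4619, 0.1702]]
base [[0.4305, 0.1208], [0.4378, 0.1881], [0.5864, 0.169]]
```

Call:
carry_out --plan '[[[0, 0, -20], [0, 0, -10.4]], [[0, 0, -20], [0, 0, -10.4]], [[0, 0, -20], [0, 0, -10.4]], [[0, 0, -20], [0, 0, -10.4]], [[0, 0, -20], [0, 0, -10.4]]]' --gripper -1

```text
t: 0.72
eef_pos: [0.173, -0.5481, 0.3003]
tcp_rot: [[0.344, 0.939, -0.0], [0.939, -0.344, 0.001], [0.001, -0.0, -1.0]]
ft_force: [-0.8, -0.2, 0.1]
finger_gap: 0.0858
grip_force: 0.0
```

Call:
carry_out --plan '[[[0, 0, 0], [0, 0, -10.4]], [[0, 0, 0], [0, 0, -10.4]], [[0, 0, 0], [0, 0, -10.4]], [[0, 0, 0], [0, 0, -10.4]], [[0, 0, 0], [0, 0, -10.4]]]'

```text
t: 1.35
eef_pos: [0.173, -0.5481, 0.2997]
tcp_rot: [[-0.528, 0.849, -0.0], [0.849, 0.528, 0.001], [0.001, 0.0, -1.0]]
ft_force: [0.0, 0.9, -0.8]
finger_gap: 0.0856
grip_force: 0.0
```

Call:
carry_out --plan '[[[0, 0, 0], [0, 0, -10.4]], [[0, 0, 0], [0, 0, -10.4]], [[0, 0, 0], [0, 0, -10.4]], [[0, 0, 0], [0, 0, -10.4]]]'

```text
t: 1.85
eef_pos: [0.1731, -0.5481, 0.2996]
tcp_rot: [[-0.959, 0.285, -0.0], [0.285, 0.959, 0.001], [0.001, 0.001, -1.0]]
ft_force: [0.7, 0.1, 0.8]
finger_gap: 0.0854
grip_force: 0.0
```

```bash
cat >> h.py <<'E'
def go(x,y,z,yaw):
    from scipy.spatial.transform import Rotation as Ro
    s=env.sense(); R=np.array(s['tcp_rot']);p=np.array(s['eef_pos']);a=np.radians(yaw);c,n=np.cos(a),np.sin(a)
    G=np.array([[c,n,0],[n,-c,0],[0,0,-1]])
    print('t',round(s['t'],2),'p',p.round(4),'yaw',np.degrees(np.arctan2(R[1,0],R[0,0])).round(2),'gap',round(s['finger_gap'],4),'q',np.round(s['qpos'],0))
    print('shift mm',(R.T@(np.array([x,y,z])-p)*1000).round(1),'turn',Ro.from_matrix(R.T@G).as_rotvec(degrees=True).round(2))
E
python3 - <<'E'
from h import *
go(.5225,-.17,.3,163.4)
d=load('d1');print(ray(d,np.array([(385,230),(350,220),(440,160)])*.7,0))
print(imaging.snapshot('wrist')['T_tool_cam'])
E
```

```text
t 1.85 p [ 0.1731 -0.5481  0.2996] yaw 163.47 gap 0.0854 q [-80.  18.  16.  89.  -0. -64.]
shift mm [-227.4  461.9   -0. ] turn [ 0.06 -0.03  0.07]
[[ 6.61774542e-01 -3.86455352e-01  1.11022302e-16]
 [ 7.43903509e-01 -4.15457845e-01  0.00000000e+00]
 [ 5.59288368e-01 -6.98198972e-01  0.00000000e+00]]
[[ 1.23038131e-05 -9.60588488e-01 -2.77974381e-01  7.09971936e-02]
 [ 9.99999024e-01  4.00177602e-04 -1.33862047e-03 -7.66640629e-04]
 [ 1.39710253e-03 -2.77974094e-01  9.60587555e-01 -1.73988118e-01]
 [ 0.00000000e+00  0.00000000e+00  0.00000000e+00  1.00000000e+00]]
```

Call:
carry_out --plan '[[[-19, 38.5, 0], [0, 0, 0]], [[-19, 38.5, 0], [0, 0, 0]], [[-19, 38.5, 0], [0, 0, 0]], [[-19, 38.5, 0], [0, 0, 0]], [[-19, 38.5, 0], [0, 0, 0]]]'

```text
t: 2.52
eef_pos: [0.3206, -0.3905, 0.2999]
tcp_rot: [[-0.956, 0.293, -0.0], [0.293, 0.956, 0.0], [0.0, 0.0, -1.0]]
ft_force: [0.2, -0.1, 0.4]
finger_gap: 0.0853
grip_force: 0.0
```

Call:
carry_out --plan '[[[-19, 38.5, 0], [0, 0, 0]], [[-19, 38.5, 0], [0, 0, 0]], [[-19, 38.5, 0], [0, 0, 0]], [[-19, 38.5, 0], [0, 0, 0]], [[-19, 38.5, 0], [0, 0, 0]]]'

```text
t: 3.15
eef_pos: [0.4674, -0.2339, 0.2999]
tcp_rot: [[-0.956, 0.293, -0.0], [0.293, 0.956, 0.0], [0.0, 0.0, -1.0]]
ft_force: [0.3, -0.8, 0.9]
finger_gap: 0.0855
grip_force: 0.0
```

Call:
carry_out --plan '[[[-19, 38.5, 0], [0, 0, 0]], [[-19, 38.5, 0], [0, 0, 0]], [[0, 0, 0], [0, 0, 0]]]'

```text
t: 3.52
eef_pos: [0.5266, -0.1703, 0.2994]
tcp_rot: [[-0.957, 0.289, -0.001], [0.289, 0.957, 0.001], [0.001, 0.0, -1.0]]
ft_force: [0.1, -0.9, 0.1]
finger_gap: 0.0853
grip_force: 0.0
```

```bash
python3 - <<'E'
from h import *
go(.5225,-.17,.3,163.4)
d=snap('wrist','w1')
cv2.imwrite('pics/w1b.png',cv2.resize(cv2.imread('pics/w1.png'),(800,600),interpolation=cv2.INTER_CUBIC))
E
```

```text
t 3.52 p [ 0.5266 -0.1703  0.2994] yaw 163.22 gap 0.0853 q [-26.  15.  13.  88.   0.  -9.]
shift mm [ 4.1 -0.9 -0.6] turn [ 0.03 -0.06 -0.18]
```

View pics/w1b.png

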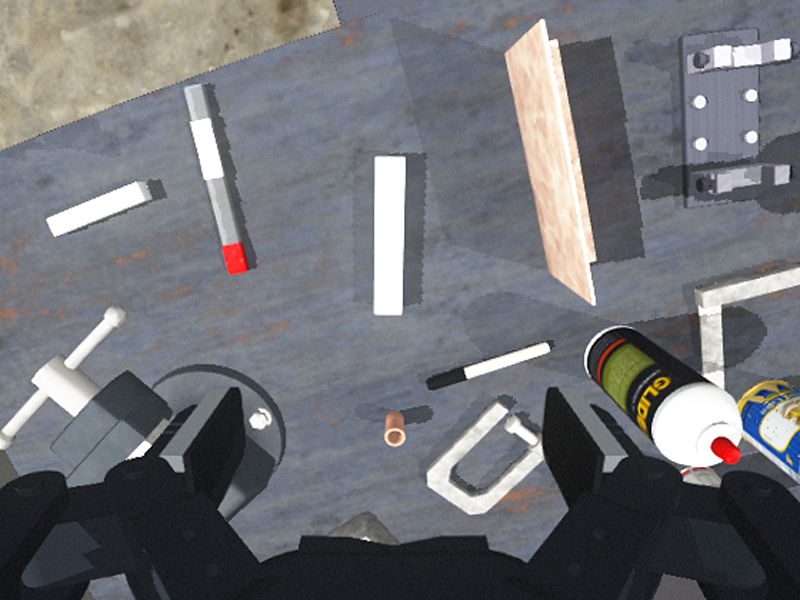

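The wrist view shows the bar's top face at (376,156), (406,156), (403,314), (374,314). The jig is at the right edge, with its saddles near y=55 and y=177.

```bash
python3 - <<'E'
from h import *
d=load('w1')
P=ray(d,np.array([(376,156),(406,156),(403,314),(374,314)])*.7,.025);print(P.round(4),P.mean(0))
v=P[0]+P[1]-P[2]-P[3];yaw=np.degrees(np.arctan2(v[1],v[0]));print(yaw,np.linalg.norm(v)/2, np.linalg.norm(P[0]-P[1]))
print('jig base',ray(d,np.array([(683,36),(759,30),(686,208)])*.7,.01).round(4))
yaw=yaw if yaw>90 else yaw+180
go(P.mean(0)[0],P.mean(0)[1],.3,yaw)
E
```

```text
[[ 0.453  -0.1645  0.025 ]
 [ 0.4603 -0.1401  0.025 ]
 [ 0.5941 -0.1824  0.025 ]
 [ 0.5864 -0.2079  0.025 ]] [ 0.52347505 -0.17371108  0.025     ]
162.22551865327617 0.14031798121493322 0.02546067237252731
jig base [[0.4295 0.1168 0.01  ]
 [0.4412 0.1858 0.01  ]
 [0.5762 0.095  0.01  ]]
t 3.58 p [ 0.5258 -0.1714  0.2996] yaw 163.16 gap 0.0855 q [-26.  15.  13.  88.  -0. -10.]
shift mm [ 1.5 -2.9 -0.4] turn [-0.01 -0.07  0.94]
```

Call:
carry_out --plan '[[[1.5, -2.9, 40], [0, 0, 0.9]], [[0, 0, 45], [0, 0, 0]], [[0, 0, 45], [0, 0, 0]], [[0, 0, 45], [0, 0, 0]], [[0, 0, 45], [0, 0, 0]]]'

```text
t: 4.2
eef_pos: [0.5221, -0.1759, 0.079]
tcp_rot: [[-0.951, 0.309, 0.0], [0.309, 0.951, -0.001], [-0.0, -0.0, -1.0]]
ft_force: [0.5, -0.3, -0.3]
finger_gap: 0.0853
grip_force: 0.0
```

```bash
python3 - <<'E'
from h import *
go(.5235,-.1737,.012,162.23)
E
```

```text
t 4.2 p [ 0.5221 -0.1759  0.079 ] yaw 162.03 gap 0.0853 q [-27.  19. -13.  58.  -0.  -9.]
shift mm [-0.6  2.6 67. ] turn [-0.03  0.01 -0.2 ]
```

Call:
carry_out --plan '[[[0, 1.5, 30], [0, 0, 0]], [[0, 0, 22], [0, 0, 0]], [[0, 0, 14], [0, 0, 0]], [[0, 0, 0], [0, 0, 0]]]'

```text
t: 4.7
eef_pos: [0.5225, -0.1737, 0.0135]
tcp_rot: [[-0.952, 0.307, -0.002], [0.307, 0.952, 0.001], [0.002, 0.0, -1.0]]
ft_force: [0.1, 0.6, 0.3]
finger_gap: 0.085
grip_force: 0.0
```

Call:
carry_out --plan '[[[0, 0, 0], [0, 0, 0]], [[0, 0, 0], [0, 0, 0]], [[0, 0, 0], [0, 0, 0]], [[0, 0, 0], [0, 0, 0]], [[0, 0, 0], [0, 0, 0]]]' --gripper 1

```text
t: 5.32
eef_pos: [0.5237, -0.1733, 0.0143]
tcp_rot: [[-0.952, 0.305, 0.0], [0.305, 0.952, -0.0], [-0.0, -0.0, -1.0]]
ft_force: [0.1, 0.5, 0.1]
finger_gap: -0.0
grip_force: 0.0
```

Call:
carry_out --plan '[[[0, 0, 0], [0, 0, 0]], [[0, 0, 0], [0, 0, 0]], [[0, 0, 0], [0, 0, 0]]]'

```text
t: 5.7
eef_pos: [0.5236, -0.1734, 0.0142]
tcp_rot: [[-0.952, 0.305, -0.0], [0.305, 0.952, -0.0], [0.0, -0.0, -1.0]]
ft_force: [0.7, 0.9, 0.1]
finger_gap: 0.0002
grip_force: 0.0
```

```bash
python3 - <<'E'
from h import *
go(.5235,-.1737,.20,162.23)
E
```

```text
t 5.7 p [ 0.5236 -0.1734  0.0142] yaw 162.22 gap 0.0002 q [-27.  23. -18.  49.  -0.  -9.]
shift mm [   0.    -0.3 -185.8] turn [-0.01 -0.   -0.01]
```

The fingers closed on nothing, so I need to look.

```bash
python3 - <<'E'
from h import *
a=snap('wrist','w2');b=snap('side','d2')
i=cv2.resize(cv2.imread('pics/w2.png'),(480,360)); j=cv2.resize(cv2.imread('pics/d2.png')[160:300,240:400],(411,360))
cv2.imwrite('pics/m2.png',cv2.resize(np.hstack([i,j]),None,fx=.89,fy=.89))
E
```

```text
(no output)
```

View pics/m2.png

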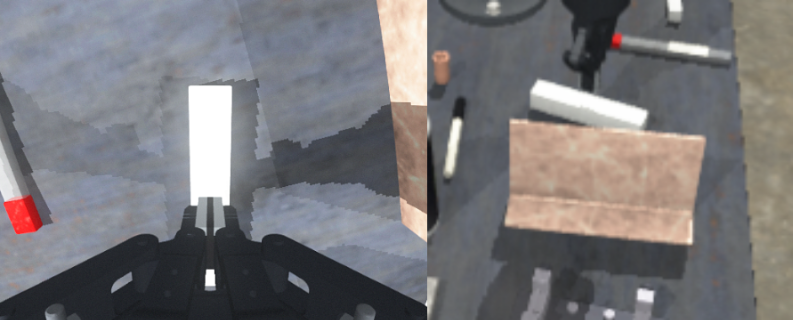

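The wrist view shows the shut fingers at (210,200), in line with and apparently over the bar. In the side view they end at the bar's far top edge, at about (585,92). I'll compare these with projections.

```bash
python3 - <<'E'
from h import *
s=env.sense();R=np.array(s['tcp_rot']);p=np.array(s['eef_pos'])
w=load('w2');d=load('d2')
X=[p+R@[0,0,.008],p,p+R@[0,0,-.011],p+R@[0,0,-.03]]
c=np.array([.5235,-.1737,0]);u=np.array([-.9523,.3053,0]);v=np.array([.3053,.9523,0])
B=[c+a*.07*u+b*.0125*v+[0,0,.025] for a,b in((1,-1),(1,1),(-1,1),(-1,-1))]
print('w tips',(proj(w,X)*480/560*.89).round(0).tolist());print('w bar',(proj(w,B)*480/560*.89).round().tolist())
f=lambda q:((q-[240,160])*[411/160,360/140]*np.array(.89)+[427,0]).round().tolist()
print('d tips',f(proj(d,X)));print('d bar',f(proj(d,B)))
print(s['qpos'],s['eef_pos'],s['ft_force'])
for n in('d1','d2'):
  i=cv2.imread(f'pics/{n}.png')[190:225,270:350]; cv2.imwrite(f'pics/{n}z.png',i)
print(np.abs(cv2.imread('pics/d1z.png').astype(int)-cv2.imread('pics/d2z.png')).max(2)[:,:].mean(0).round())
i=np.vstack([cv2.resize(cv2.imread('pics/d2.png')[150:230,265:355],None,fx=6,fy=6,interpolation=cv2.INTER_CUBIC)])
i2=cv2.resize(cv2.imread('pics/w2.png')[200:420,200:360],(349,480),interpolation=cv2.INTER_CUBIC)
o=np.hstack([i,i2]);cv2.imwrite('pics/m3.png',cv2.resize(o,(800,int(800*o.shape[0]/o.shape[1]))))
print(o.shape)
E
```

```text
w tips [[211.0, 187.0], [211.0, 191.0], [211.0, 198.0], [212.0, 211.0]]
w bar [[189.0, 86.0], [233.0, 86.0], [228.0, 286.0], [194.0, 286.0]]
d tips [[588.0, 112.0], [588.0, 107.0], [589.0, 100.0], [589.0, 88.0]]
d bar [[649.0, 109.0], [642.0, 123.0], [530.0, 90.0], [538.0, 78.0]]
[-2.66581747e+01  2.26394350e+01 -1.82090066e+01  4.91503313e+01
 -2.70239555e-03 -8.87984117e+00] [ 0.52360078 -0.17336693  0.01416771] [ 0.10988186 -0.66660159  0.54736322]
[ 1.  1.  1.  1.  1.  1.  1.  1.  1.  1.  1.  1.  1.  1.  3.  4.  3.  3.
  4.  3.  3.  3.  4.  4.  4.  4.  2.  3.  3.  4.  3.  3.  4.  5.  6.  6.
 10. 14. 20. 21. 23. 23. 22.  9.  8.  8.  4.  2.  2.  2.  3.  3.  4.  4.
  4.  4.  5.  5.  5.  5.  5.  5.  4.  3.  3.  3.  2.  2.  2.  2.  2.  1.
  1.  1.  1.  1.  1.  1.  1.  1.]
(480, 889, 3)
```

View pics/m3.png

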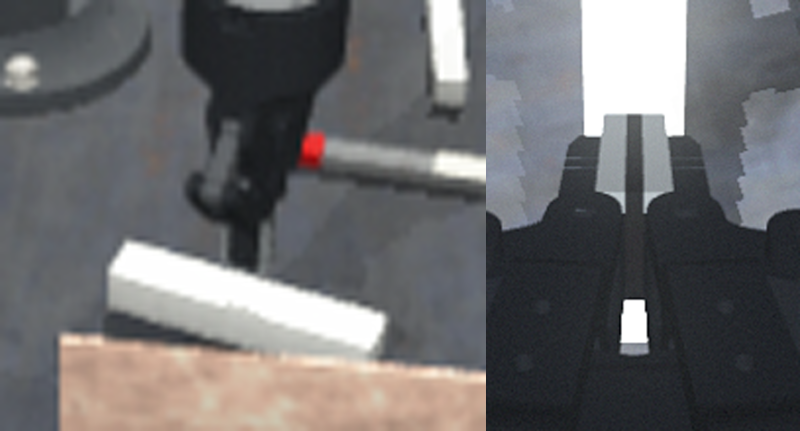

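The bar hasn't moved. The shut fingers end above it, well behind the stated tip position, so I'll measure where they really are in the tool frame.

```bash
python3 - <<'E'
from h import *
s=env.sense();R=np.array(s['tcp_rot']);p=np.array(s['eef_pos'])
w=load('w2');k=889/800
px=np.array([[200+(x-486.3)*k*160/349,200+y*k*220/480] for x,y in((604,115),(670,115),(598,192),(674,192))])
q=cv2.undistortPoints(px.reshape(-1,1,2),K(w),np.array(w['distortion'],float)).reshape(-1,2)
C=-w['R'].T@w['t']; r=np.c_[q,np.ones(4)]@w['R']
c=R.T@(C-p); r=r@R
for X in(.011,0,-.011): print(X,(c+r*((X-c[0])/r[:,0])[:,None]).round(4).tolist())
# side: where tool axis matches tip pixel
d=load('d2');t=np.linspace(-.04,.01,51);P=proj(d,p+np.outer(t,R[:,2]));print(t[np.argmin(abs(P[:,1]-200.4))],'x resid',P[np.argmin(abs(P[:,1]-200.4)),0]-310.4)
E
```

```text
0.011 [[0.011, -0.0073, -0.0358], [0.011, 0.0067, -0.0358], [0.011, -0.007, -0.0684], [0.011, 0.0059, -0.0683]]
0 [[0.0, -0.0085, -0.0105], [0.0, 0.0081, -0.0104], [0.0, -0.0081, -0.049], [0.0, 0.0071, -0.049]]
-0.011 [[-0.011, -0.0097, 0.0149], [-0.011, 0.0095, 0.0149], [-0.011, -0.0093, -0.0296], [-0.011, 0.0083, -0.0296]]
-0.023 x resid 0.47752797538890945
```

Call:
carry_out --plan '[[[0, 0, 0], [0, 0, 0]], [[0, 0, 0], [0, 0, 0]], [[0, 0, 0], [0, 0, 0]], [[0, 0, 0], [0, 0, 0]], [[0, 0, 0], [0, 0, 0]]]' --gripper -1

```text
t: 6.42
eef_pos: [0.5236, -0.1734, 0.0142]
tcp_rot: [[-0.952, 0.305, 0.0], [0.305, 0.952, -0.0], [-0.0, -0.0, -1.0]]
ft_force: [0.3, 0.3, 0.3]
finger_gap: 0.0851
grip_force: 0.0
```

Call:
carry_out --plan '[[[0, 0, 10], [0, 0, 0]], [[0, 0, 8], [0, 0, 0]], [[0, 0, 6], [0, 0, 0]], [[0, 0, 4], [0, 0, 0]], [[0, 0, 0], [0, 0, 0]]]'

```text
t: 7.05
eef_pos: [0.5233, -0.1733, -0.0143]
tcp_rot: [[-0.952, 0.305, -0.001], [0.305, 0.952, 0.0], [0.001, 0.0, -1.0]]
ft_force: [0.8, 0.3, -0.6]
finger_gap: 0.0853
grip_force: 0.0
```

Call:
carry_out --plan '[[[0, 0, 0], [0, 0, 0]], [[0, 0, 0], [0, 0, 0]], [[0, 0, 0], [0, 0, 0]], [[0, 0, 0], [0, 0, 0]]]' --gripper 0.1

```text
t: 7.55
eef_pos: [0.5237, -0.1735, -0.0137]
tcp_rot: [[-0.952, 0.305, 0.0], [0.305, 0.952, -0.0], [-0.0, -0.0, -1.0]]
ft_force: [-0.1, -0.2, 0.7]
finger_gap: 0.0387
grip_force: 0.0
```

```bash
python3 - <<'E'
from h import *
go(.5235,-.1737,-.02,162.23)
a=snap('wrist','w4');b=snap('side','d4')
i=cv2.resize(cv2.imread('pics/d4.png')[150:230,265:355],(450,400),interpolation=cv2.INTER_CUBIC)
j=cv2.resize(cv2.imread('pics/w4.png')[180:420,175:385],(350,400),interpolation=cv2.INTER_CUBIC)
cv2.imwrite('pics/m4.png',np.hstack([i,j]))
E
```

```text
t 7.55 p [ 0.5237 -0.1735 -0.0137] yaw 162.22 gap 0.0387 q [-27.  24. -20.  46.  -0.  -9.]
shift mm [ 0.1 -0.3  6.3] turn [-0.01  0.02 -0.01]
```

View pics/m4.png

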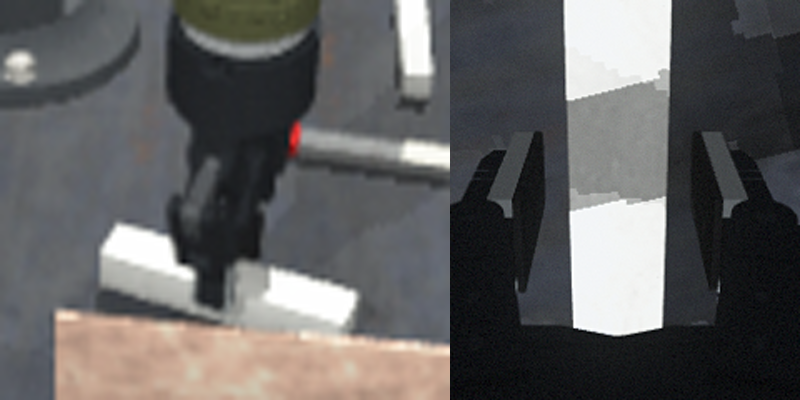

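The fingers now straddle the bar, which hasn't moved. In the side view the near fingertip is at (212,305). I'll work out its height.

```bash
python3 - <<'E'
from h import *
s=env.sense();R=np.array(s['tcp_rot']);p=np.array(s['eef_pos']);d=load('d4')
t=np.linspace(-.05,.02,141)
for y in(.0194,.025,.03):
  P=proj(d,p+R@[0,y,0]+np.outer(t,R[:,2]));i=np.argmin(abs(P[:,1]-211));print(y,t[i],'tip z',p[2]-t[i],P[i,0]-307.4)
E
```

```text
0.0194 -0.028000000000000004 tip z 0.014274759245921136 0.4613281065110755
0.025 -0.033 tip z 0.019274759245921133 -0.21071242503984422
0.03 -0.037000000000000005 tip z 0.023274759245921137 -0.8253321171440575
```

Call:
carry_out --plan '[[[0, 0, 3], [0, 0, 0]], [[0, 0, 3], [0, 0, 0]], [[0, 0, 0], [0, 0, 0]]]'

```text
t: 8.02
eef_pos: [0.5232, -0.1732, -0.0203]
tcp_rot: [[-0.952, 0.305, -0.001], [0.305, 0.952, 0.0], [0.001, 0.0, -1.0]]
ft_force: [-0.2, -0.1, 0.4]
finger_gap: 0.0387
grip_force: 0.0
```

Call:
carry_out --plan '[[[0, 0, 0], [0, 0, 0]], [[0, 0, 0], [0, 0, 0]], [[0, 0, 0], [0, 0, 0]], [[0, 0, 0], [0, 0, 0]]]' --gripper 1

```text
t: 8.52
eef_pos: [0.5237, -0.1734, -0.0197]
tcp_rot: [[-0.952, 0.305, 0.0], [0.305, 0.952, -0.0], [-0.0, -0.0, -1.0]]
ft_force: [-0.5, 0.5, 1.6]
finger_gap: 0.0232
grip_force: 60.4
```

Call:
carry_out --plan '[[[0, 0, -15], [0, 0, 0]], [[0, 0, -30], [0, 0, 0]], [[0, 0, -45], [0, 0, 0]], [[0, 0, -45], [0, 0, 0]], [[0, 0, -45], [0, 0, 0]]]'

```text
t: 9.15
eef_pos: [0.5233, -0.1732, 0.1623]
tcp_rot: [[-0.952, 0.305, 0.0], [0.305, 0.952, -0.0], [-0.0, -0.0, -1.0]]
ft_force: [1.3, 0.1, -1.9]
finger_gap: 0.0237
grip_force: 59.8
```

Call:
carry_out --plan '[[[0, 0, -30], [0, 0, 0]], [[0, 0, 0], [0, 0, 0]], [[0, 0, 0], [0, 0, 0]]]'

```text
t: 9.52
eef_pos: [0.5229, -0.173, 0.1892]
tcp_rot: [[-0.952, 0.305, -0.001], [0.305, 0.952, 0.001], [0.001, 0.0, -1.0]]
ft_force: [-0.8, -0.5, -2.3]
finger_gap: 0.0236
grip_force: 59.9
```

```bash
python3 - <<'E'
from h import *
go(.509,.142,.19,172.9)
E
```

```text
t 9.53 p [ 0.5229 -0.173   0.1892] yaw 162.22 gap 0.0236 q [-27.  16.  -2.  72.  -0.  -9.]
shift mm [109.5 295.7  -0.6] turn [  0.02  -0.08 -10.68]
```

Call:
carry_out --plan '[[[8, 25, 0], [0, 0, 0]], [[12, 31, 0], [0, 0, 0]], [[12, 31, 0], [0, 0, 0]], [[12, 31, 0], [0, 0, 0]], [[11, 30, 0], [0, 0, 0]]]'

```text
t: 10.15
eef_pos: [0.5148, -0.0143, 0.1879]
tcp_rot: [[-0.952, 0.305, -0.004], [0.305, 0.952, 0.001], [0.004, -0.001, -1.0]]
ft_force: [0.4, -0.2, -2.0]
finger_gap: 0.0235
grip_force: 59.8
```

Call:
carry_out --plan '[[[0, 0, 0], [0, 0, 0]], [[0, 0, 0], [0, 0, 0]]]'

```text
t: 10.4
eef_pos: [0.5157, -0.0158, 0.1888]
tcp_rot: [[-0.952, 0.305, -0.002], [0.305, 0.952, -0.0], [0.002, -0.001, -1.0]]
ft_force: [-0.9, -0.2, -2.0]
finger_gap: 0.0235
grip_force: 59.9
```

```bash
python3 - <<'E'
from h import *
go(.509,.142,.19,172.9)
d=snap('wrist','w5')
q=proj(d,[.509,.142,.052]).ravel();print(q)
cv2.imwrite('pics/w5b.png',cv2.resize(cv2.imread('pics/w5.png'),(800,600),interpolation=cv2.INTER_CUBIC))
E
```

```text
t 10.4 p [ 0.5157 -0.0158  0.1888] yaw 162.23 gap 0.0235 q [-11.  12.  -7.  71.  -0.   7.]
shift mm [ 54.5 148.2  -1.2] turn [ -0.04  -0.13 -10.67]
[447.67129693 131.67174596]
```

View pics/w5b.png

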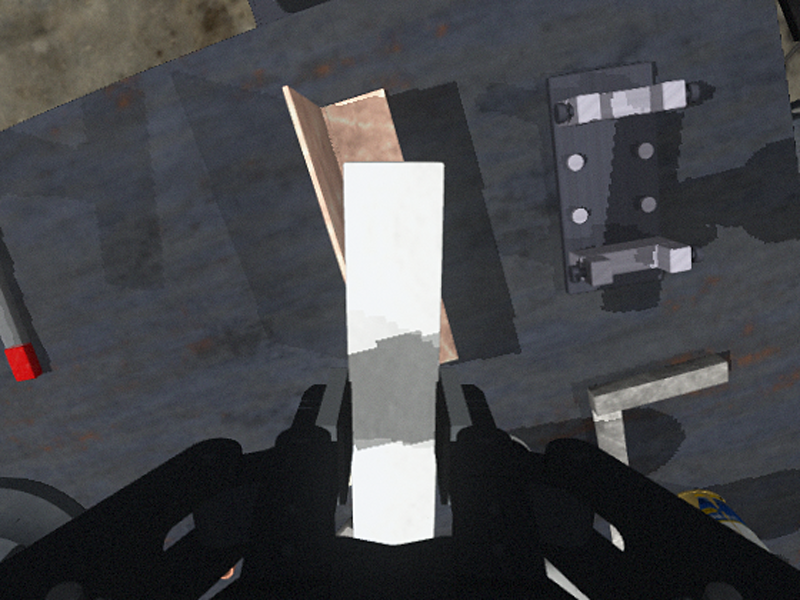

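The bar is held level across the sheet. The jig is fully visible, with its saddles at about (630,100) and (635,262). I'll enlarge that part.

```bash
python3 - <<'E'
from h import *
i=cv2.imread('pics/w5.png')[40:210,375:500]
cv2.imwrite('pics/w5c.png',cv2.resize(i,None,fx=3.5,fy=3.5,interpolation=cv2.INTER_CUBIC))
E
```

```text
(no output)
```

View pics/w5c.png

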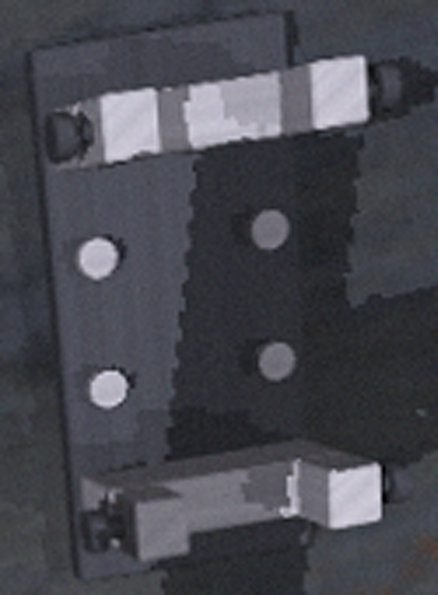

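```bash
python3 - <<'E'
from h import *
d=load('w5');f=lambda c:np.array(c,float)/3.5+[375,40]
F={'UL':[(100,96),(156,90),(158,150),(103,158)],'UR':[(310,66),(366,57),(369,119),(314,128)],'LR':[(326,468),(381,462),(382,521),(330,527)],'LL':[(132,503),(187,496),(188,553),(137,560)]}
M={k:ray(d,f(v),.052) for k,v in F.items()}
m={k:v.mean(0)[:2] for k,v in M.items()};print({k:v.round(4) for k,v in m.items()})
print('widths',[np.linalg.norm(v[0]-v[1]).round(4) for v in M.values()],[np.linalg.norm(v[1]-v[2]).round(4) for v in M.values()])
print('sep',np.linalg.norm(m['UL']-m['UR']),np.linalg.norm(m['LL']-m['LR']),np.linalg.norm(m['UL']-m['LL']),np.linalg.norm(m['UR']-m['LR']))
# fit rigid
L=np.array([[.05,-.02575],[.05,.02575],[-.05,.02575],[-.05,-.02575]]);P=np.array([m[k] for k in('UL','UR','LR','LL')])
c=P.mean(0);H=(L.T@(P-c));yaw=np.arctan2(H[0,1]-H[1,0],H[0,0]+H[1,1]);
best=None
for sg in(1,-1):
  Ls=L*[1,sg];H=Ls.T@(P-c);y=np.arctan2(H[0,1]-H[1,0],H[0,0]+H[1,1]);Q=Ls@np.array([[np.cos(y),np.sin(y)],[-np.sin(y),np.cos(y)]]);e=np.abs(Q-P+c).max()
  if best is None or e<best[0]:best=(e,np.degrees(y))
print('jig',c,'yaw',best[1],'err',best[0])
s=env.sense();R=np.array(s['tcp_rot']);p=np.array(s['eef_pos'])
B=ray(d,np.array([(345,163),(444,163)])*.7,p[2]+.0447);print('bar end tool',((B-p)@R*1000).round(1))
go(c[0],c[1],.19,best[1]%360)
E
```

```text
{'UL': array([0.4545, 0.1219]), 'UR': array([0.462 , 0.1731]), 'LR': array([0.5603, 0.1595]), 'LL': array([0.5536, 0.1086])}
widths [np.float64(0.0135), np.float64(0.0139), np.float64(0.0147), np.float64(0.0143)] [np.float64(0.0137), np.float64(0.0143), np.float64(0.0157), np.float64(0.0151)]
sep 0.05175684905633958 0.051371317113923086 0.09996948807659993 0.09928054788788529
jig [0.50761081 0.14077734] yaw 172.21316612759048 err 0.0004342128491053865
bar end tool [[ 69.9 -12.5 -44.6]
 [ 69.9  11.8 -44.6]]
t 10.45 p [ 0.5159 -0.0161  0.1891] yaw 162.19 gap 0.0236 q [-11.  12.  -7.  71.  -0.   7.]
shift mm [ 55.9 146.9  -0.9] turn [ -0.03  -0.1  -10.02]
```

Call:
carry_out --plan '[[[10, 26, 0], [0, 0, 0]], [[12, 32, 0], [0, 0, 0]], [[12, 32, 0], [0, 0, 0]], [[12, 32, 0], [0, 0, 0]], [[9.9, 24.9, 0], [0, 0, -5]]]'

```text
t: 11.08
eef_pos: [0.5082, 0.1414, 0.1897]
tcp_rot: [[-0.975, 0.22, -0.001], [0.22, 0.975, -0.0], [0.0, -0.0, -1.0]]
ft_force: [-0.3, 0.1, -2.8]
finger_gap: 0.0232
grip_force: 59.9
```

Call:
carry_out --plan '[[[0, 0, 0], [0, 0, -5]], [[0, 0, 0], [0, 0, 0]], [[0, 0, 0], [0, 0, 0]], [[0, 0, 0], [0, 0, 0]]]'

```text
t: 11.58
eef_pos: [0.5082, 0.1406, 0.1901]
tcp_rot: [[-0.991, 0.137, -0.0], [0.137, 0.991, -0.0], [0.0, -0.0, -1.0]]
ft_force: [-0.2, 0.3, -3.5]
finger_gap: 0.0233
grip_force: 60.0
```

```bash
python3 - <<'E'
from h import *
go(.5076,.1408,.0423,172.2)
E
```

```text
t 11.57 p [0.5082 0.1406 0.1901] yaw 172.11 gap 0.0233 q [ 7. 13. -6. 72. -0. 15.]
shift mm [6.000e-01 1.000e-01 1.478e+02] turn [-0.01 -0.   -0.09]
```

Call:
carry_out --plan '[[[0.5, 0, 30], [0, 0, 0]], [[0, 0, 35], [0, 0, 0]], [[0, 0, 30], [0, 0, 0]], [[0, 0, 20], [0, 0, 0]], [[0, 0, 10], [0, 0, 0]]]'

```text
t: 12.2
eef_pos: [0.5069, 0.1409, 0.064]
tcp_rot: [[-0.991, 0.136, -0.002], [0.136, 0.991, -0.0], [0.002, -0.001, -1.0]]
ft_force: [-0.1, 0.3, -2.4]
finger_gap: 0.0233
grip_force: 59.9
```

Call:
carry_out --plan '[[[0, 0, 10], [0, 0, 0]], [[0, 0, 6], [0, 0, 0]], [[0, 0, 5], [0, 0, 0]], [[0, 0, 0], [0, 0, 0]], [[0, 0, 0], [0, 0, 0]]]'

```text
t: 12.82
eef_pos: [0.5079, 0.1414, 0.0445]
tcp_rot: [[-0.991, 0.135, 0.001], [0.135, 0.991, -0.0], [-0.001, 0.0, -1.0]]
ft_force: [-1.0, 0.8, -2.1]
finger_gap: 0.0232
grip_force: 59.9
```

```bash
python3 - <<'E'
from h import *
go(.5076,.1408,.0423,172.2)
b=snap('side','d6');w=snap('wrist','w6')
i=cv2.resize(cv2.imread('pics/d6.png')[200:350,255:390],(450,500),interpolation=cv2.INTER_CUBIC)
j=cv2.resize(cv2.imread('pics/w6.png')[0:420,175:455],(334,500),interpolation=cv2.INTER_CUBIC)
cv2.imwrite('pics/m6.png',np.hstack([i,j]))
E
```

```text
t 12.82 p [0.5079 0.1414 0.0445] yaw 172.22 gap 0.0232 q [  7.  18. -20.  52.  -0.  15.]
shift mm [ 0.2 -0.6  2.2] turn [0.   0.04 0.02]
```

View pics/m6.png

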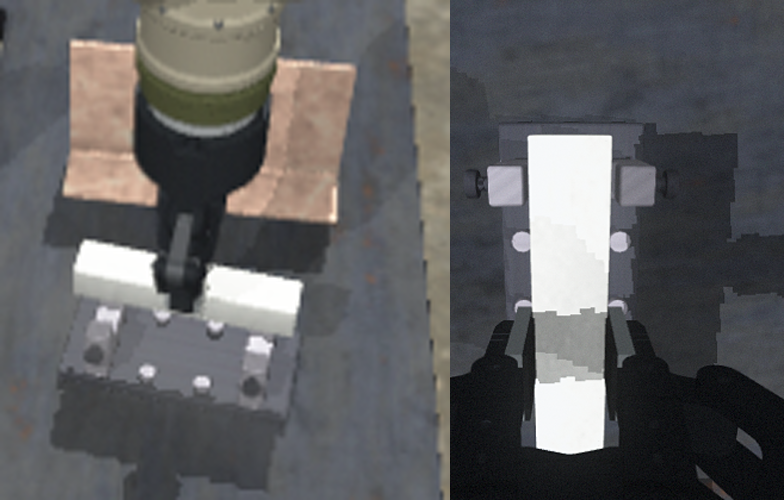

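The bar sits centred between the prongs: its edges are at 528 and 611, and the prong inner edges are about 522 and 617. The underside is about 12 mm above the saddle tops, and the sheet still stands. One last trim, then I hand in.

Call:
carry_out --plan '[[[0, -0.3, 2], [0, 0, 0]], [[0, 0, 0], [0, 0, 0]], [[0, 0, 0], [0, 0, 0]], [[0, 0, 0], [0, 0, 0]], [[0, 0, 0], [0, 0, 0]]]'

```text
t: 13.55
eef_pos: [0.5076, 0.141, 0.0422]
tcp_rot: [[-0.991, 0.135, 0.0], [0.135, 0.991, -0.0], [-0.0, -0.0, -1.0]]
ft_force: [-0.2, 0.4, -2.2]
finger_gap: 0.0234
grip_force: 59.9
```

```bash
python3 - <<'E'
from h import *
go(.5076,.1408,.0423,172.2)
print(np.abs(env.sense()['qvel']).max(), job.job_done())
E
```

```text
t 13.55 p [0.5076 0.141  0.0422] yaw 172.22 gap 0.0234 q [  7.  19. -20.  52.  -0.  15.]
shift mm [-0.1 -0.2 -0.1] turn [-0.01  0.01  0.02]
the job is handed in; nothing more can be done
0.08797227108029486 None
```

I handed the job in at 13.6 s: by my measurements the bar is held still and level, centred over both notches about 10 mm above the saddle tops, after a first grasp that closed above the bar and was redone lower; no verdict came back.

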